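# Take the twist-lock cap off a spindle of unknown hand

### The arm

A 7-joint arm with a two-finger parallel gripper is mounted at the origin on the work surface; the furniture and walls round the work are solid. World frame = base frame: x ahead of the robot, y to its left, z up, the work surface at z = 0. Lengths are in m, angles in rad, forces in N, time in s.
With the tool pointing down it reaches from about 0.425 to 0.875 m from the base axis. Payload 4.7 kg.
Tool frame: the origin (TCP) lies between the finger pads, 19 mm behind the fingertips; this is the grasp point; z points along the fingers, y is the line along which they close (so a half turn about z gives the same grasp; the last joint's range is limited). The gripper opens to 85 mm and grips with 20 to 120 N. Pads are 22 mm wide; open, the fingers measure 114 mm over their backs; the gripper's body (76 mm by 85 mm) begins 54 mm behind the grasp point. The pads swing forward as they close: fully open they stand 13 mm farther back than shut.
Start: joints at [1.219, 0.321, -0.07, 1.45, 0.023, 1.371, -0.057], TCP at [0.232, -0.607, 0.25] pointing down, gripper open.
Joint ranges: [-2.86, 2.86], [-0.3, 2.09], [-1.38, 1.24], [0.06, 2.45], [-1.56, 4.7], [0.09, 2.05], [-2.69, 2.69]. Speed limits (rad/s): [2.57, 2.57, 3.14, 3.14, 3.14, 3.14, 3.14].

### API

Orientations are given as a unit quaternion [x, y, z, w].
In Python, from workcell import arm gives the robot as it stands.
- The arm moves only by the tool move_arm, never from a script. Its argument "targets" is a list of rows, each an object of numbers: "ax", "ay", "az": the turn, a rotation vector about the world's x, y, z in rad; "dx", "dy", "dz": the shift along the world's x, y, z in mm; "fingers": the opening, from -1 (shut) to 1 (fully open). In form: [{"ax": .., "ay": .., "az": .., "dx": .., "dy": .., "dz": .., "fingers": ..}, ...]. A call has 1 to 10 rows; each row shifts and turns the commanded pose from where the row before left it; what a row does not reach is not made up. A row lasts 1/8 s, in which the tool goes at most 62.5 mm and 10.7 degrees, less where a joint would pass 70% of its speed; a pose out of reach is approached as far as the arm can. A call is refused whole if a number of a shift passes 62.5 or a number of a turn 0.188, either way. A call with a gripper value outside its range is refused whole. The fingers move at their own pace and stop on an object; "squeeze" is the grip in N (left out, the last holds). Time passes only in rows, so rows that do not move let the fingers close. It gives the time, the measured TCP pose, the force, the opening and the grip force at its end, in the units of the state.
- arm.read_state(): the state, without advancing time (a new reading comes with each control period).
- arm.read_camera(name): name is "scene" or "top"; returns the picture (420x560x3 uint8, red, green, blue); there is no depth.
- arm.camera_model(name): a dict with "fovy" (degrees; the focal length in pixels is half the picture's height over the tangent of half this angle, whatever the lens; pixels are square), "cx", "cy" (the principal point, pixels), "cam_to_world" (4x4, takes a point from camera to world coordinates). Camera axes: x right, y down, z forward; pixel columns grow to the right and rows downward; lengths in m; the calibration is good to about 2 mm. A picture is of the moment at which its call begins. camera_model takes no time and is no camera call.
- arm.sign_off(): hands the job in; it is judged then, once.
Trained networks look in the newest picture that a camera, given by its name, has taken for a name from the list of things; names that differ only in an ending like _2 or _b are one class to them, and where a whole thing is asked for, a point or a joint stands for the part that bears it (a point fixed in the world has none). Each returns a list of dicts, best first, with "score" (0 to 1); they miss things now and then, are a little off and sometimes report something else, mostly with a low value. They report only what shows in the picture. A call takes as long as a camera call. They do not tell look-alikes from the thing itself.
- arm.spot_in(camera, thing): "bbox" ([left, top, width, height] in pixels, round what is visible of it).
- arm.silhouettes(camera, thing): "pixels" (420x560 bool, what is visible of it) and "bbox" ([left, top, width, height] in pixels, round what is visible of it).
The state is a dict: "t": time; "q": joint angles; "qvel": joint speeds; "tau": joint torques, N m; "ee_pos": TCP position; "tcp_rot": TCP orientation; "ft_force": force on the tool from outside, world axes, zero at the start; "moment": the same for the moment, N m; "width": finger opening in m; "finger_force": force on a finger pad.
Only numpy, scipy, OpenCV 4.12 (cv2) and the standard library are available. Lean on these libraries where they do the work, as an engineer would, in place of code of your own. Each camera call takes 0.05 s, during which the arm holds its last target. There are 200 camera calls.

### The job

Someone left the handled can standing on the cap of the small upright spindle head. Lift the can off by its handle and stand it upright on the bench beside, then take the cap off the spindle: it is a twist-lock whose hand nobody knows, so try gently to loosen it both ways and do not force or yank it, and leave the turned handle, the folding rule and the brush alone. Finish while still holding the cap in the gripper, right way up and still, lifted well clear above the spindle head; do not put it down.

Things in the scene. Friction and masses are not known exactly. Their poses are not given: they have to be found in the camera images.
- can: Round bare-metal can, 76 mm diameter, 80 mm high (filler plug to 90 mm), with an arched handle over its top; about 0.25 to 0.45 kg. Starts standing on the cap, its base 83 mm above the bench. Origin: centre of its underside, z up.
- can_handle (a point): Centre of the level grip part of the can's fixed handle: round steel bar 10 mm thick, 60 mm long along the can's own y axis, its centre 128 mm above the can's underside. Axes as the can's.
- cap: Plain round dark steel cap, 58 mm diameter (60 over its flutes), 38 mm high, 0.15 kg. Origin: centre of its rim (underside), z up. Quarter-turn twist-lock, unknown hand: one way it meets a hard stop within 0.3 rad; the other way, turned 0.9 to 1.9 rad from its start (1.1 to 1.9 from that stop), it lifts straight off. It does not rise while turning; locked, it lifts only about 2 mm.
- cap_grip (a point): Point on the cap's axis 26 mm above its rim: good TCP height to grip its round side from above at any yaw. The cap has 1.5 mm of sideways play and turns with up to 0.2 N m; at the stop the moment rises to 0.3 or more, and fingers gripping with 40 N (which is enough) slip at about 0.4. Gripped with 100 N and wrenched on it is forced.
- hub: Grey cast spindle head fixed to the bench: foot 110 mm diameter and 14 mm high, narrowing to a column 70 mm in diameter whose flat top, on which the cap's rim stands, is 45 mm above the bench. Inside the cap a steel spindle end rises a further 18 mm. Origin: centre of its underside, on the spindle axis, z up.
- turned_handle: Small turned wooden tool handle with a brass ferrule, 53 x 96 x 18 mm, lying on the bench beyond and to the right of the spindle head. Bystander: leave alone. Origin: centre of its underside.
- rule: Folded wooden rule, 16 x 203 x 15 mm, long along its y axis, lying on the bench beyond the spindle head. Bystander: leave alone. Origin: centre of its underside.
- brush: Round paint brush, 23 x 201 x 18 mm, long along its own y axis, lying on the bench some 27 to 42 cm to the right of the spindle head. Bystander: leave alone. Origin: centre of its underside.
Things that resemble listed ones, but are neither listed nor needed, are in the scene too. Several things have the shape of the cap; the one meant has the colours described above.

How it is judged:
By the outcome, as a careful person would: the job done as asked, in the order asked, and still so for the second after the job is handed in, while the arm keeps its last pose, push and grip.
It also fails if it takes over 54 s, if anything falls off the work surface, if the arm or the gripper's body presses on something with over 40 N, if the wrist force passes 120 N, or if a joint passes its speed limit or range.

## Working session

There is one attempt and no reset: what is moved stays moved. The work goes in short steps, Python scripts to look and compute and a tool call to move; the robot and the scene stay as the last step left them, time stands still between calls to the robot, and variables do not carry over. Pictures are saved under pics/ and viewed, at most 10 in all, crops included, and the job is handed in when it is done.

Besides the shell and the picture viewer there is one more tool, called after "Emit:" as name([rows], argument=value, ...), one row to a line, values as JSON. move_arm: Moves the arm, as the interface text tells. Its arguments: {"type":"object","properties":{"targets":{"type":"array","items":{"type":"object","properties":{"ax":{"type":"number"},"ay":{"type":"number"},"az":{"type":"number"},"dx":{"type":"number"},"dy":{"type":"number"},"dz":{"type":"number"},"fingers":{"type":"number"}}}},"squeeze":{"type":"number"}},"required":["targets"]}

```bash
mkdir -p pics; cat > h.py <<'E'
import numpy as np, cv2
from workcell import arm
def cam(n):
    m=arm.camera_model(n); T=np.array(m["cam_to_world"]); return m,T,210/np.tan(np.radians(m["fovy"])/2)
def ray(n,u,v):
    m,T,f=cam(n); d=T[:3,:3]@np.array([(u-m["cx"])/f,(v-m["cy"])/f,1]); return T[:3,3],d/np.linalg.norm(d)
def atz(n,u,v,z):
    o,d=ray(n,u,v); return o+d*(z-o[2])/d[2]
def proj(n,p):
    m,T,f=cam(n); c=T[:3,:3].T@(np.array(p)-T[:3,3]); return f*c[0]/c[2]+m["cx"],f*c[1]/c[2]+m["cy"]
def tri(a,b):
    (o,d),(p,e)=ray(*a),ray(*b); s=np.linalg.lstsq(np.c_[d,-e],p-o,rcond=None)[0]
    x,y=o+s[0]*d,p+s[1]*e; return (x+y)/2,np.linalg.norm(x-y)
E
python3 - <<'E'
from h import *
ims=[]
for n in ("scene","top"):
    ims.append(arm.read_camera(n)); m=arm.camera_model(n); print(n,{k:np.round(v,3).tolist() for k,v in m.items()})
    cv2.imwrite(f"pics/{n}0.png",ims[-1][...,::-1])
    for t in ("can","can_handle","cap","hub","turned_handle","rule","brush"):
        print(t,[(np.round(d["bbox"]).tolist(),round(d["score"],2)) for d in arm.spot_in(n,t)])
s=arm.read_state();print(s)
E
```

```text
scene {'fovy': 51.781, 'cx': 280.644, 'cy': 209.301, 'cam_to_world': [[-0.603, -0.452, 0.658, -0.1], [-0.798, 0.326, -0.507, 0.453], [0.015, -0.83, -0.557, 0.672], [0.0, 0.0, 0.0, 1.0]]}
can []
can_handle [([231.0, 184.0, 38.0, 63.0], 0.87)]
cap [([348.0, 252.0, 32.0, 28.0], 0.91), ([132.0, 245.0, 28.0, 28.0], 0.82), ([241.0, 291.0, 32.0, 38.0], 0.81), ([233.0, 245.0, 29.0, 17.0], 0.8)]
hub [([225.0, 248.0, 49.0, 33.0], 0.58)]
turned_handle [([281.0, 201.0, 32.0, 19.0], 0.54)]
rule [([181.0, 228.0, 50.0, 31.0], 0.69), ([227.0, 247.0, 43.0, 34.0], 0.28)]
brush [([334.0, 204.0, 58.0, 30.0], 0.8)]
top {'fovy': 42.512, 'cx': 282.803, 'cy': 213.482, 'cam_to_world': [[0.018, -0.99, 0.142, 0.352], [-1.0, -0.017, 0.012, -0.038], [-0.009, -0.142, -0.99, 1.302], [0.0, 0.0, 0.0, 1.0]]}
can [([234.0, 174.0, 36.0, 44.0], 0.61)]
can_handle [([234.0, 178.0, 37.0, 40.0], 0.91)]
cap [([322.0, 272.0, 31.0, 22.0], 0.82), ([167.0, 138.0, 27.0, 27.0], 0.71), ([214.0, 249.0, 27.0, 25.0], 0.68), ([278.0, 264.0, 29.0, 25.0], 0.61)]
hub [([232.0, 191.0, 48.0, 37.0], 0.82)]
turned_handle [([329.0, 161.0, 36.0
[... 226 characters left out ...]
ray([ 1.21911211,  0.32091461, -0.0701039 ,  1.45048991,  0.02256216,
        1.37077947, -0.05687815]), 'qvel': array([ 1.88885151e-03,  6.05254193e-04, -1.37112347e-03,  7.53641243e-05,
        6.93558613e-04,  1.10430619e-03, -6.18823320e-04]), 'tau': array([-2.16941208e-05, -4.93329835e+01, -3.81411240e-01, -3.14558244e+01,
        1.32957895e-02,  1.28162443e-03, -9.30628460e-06]), 'ee_pos': array([ 0.23249549, -0.60702757,  0.25010912]), 'tcp_rot': array([9.83318452e-01, 1.81892311e-01, 1.50899265e-05, 9.59278370e-05]), 'ft_force': array([-0.60005597,  0.19568908,  0.18582211]), 'moment': array([ 0.06028483,  0.01022826, -0.02817107]), 'finger_force': 0.0, 'width': 0.08561111674496065}
```

```bash
python3 - <<'E'
import cv2,numpy as np
a=cv2.imread("pics/scene0.png")[150:360,110:410];b=cv2.imread("pics/top0.png")[110:320,140:440]
cv2.imwrite("pics/c0.png",cv2.resize(np.vstack([a,b]),None,fx=1.42,fy=1.42,interpolation=cv2.INTER_CUBIC))
cv2.imwrite("pics/c1.png",np.hstack([cv2.resize(a[30:150,95:215],(400,400),interpolation=cv2.INTER_CUBIC),cv2.resize(b[50:130,80:160],(400,400),interpolation=cv2.INTER_CUBIC)]))
E
```

```text
(no output)
```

View pics/scene0.png

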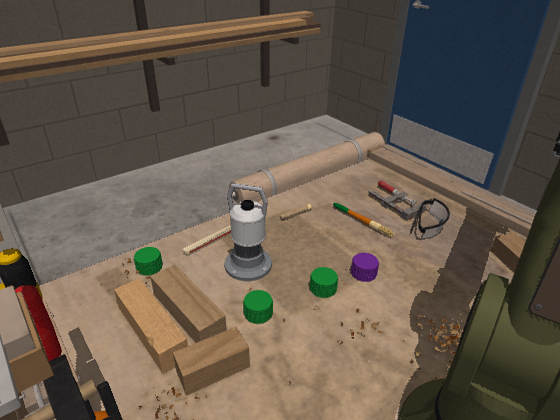

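View pics/top0.png

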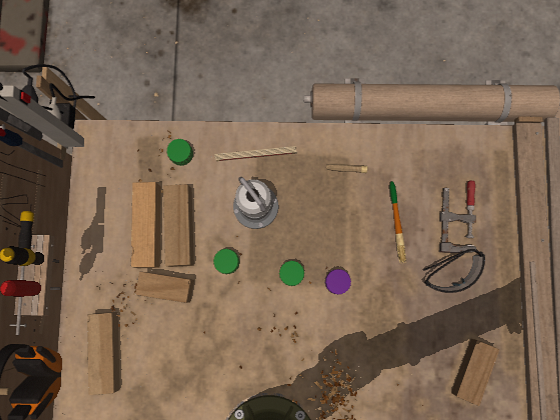

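View pics/c1.png

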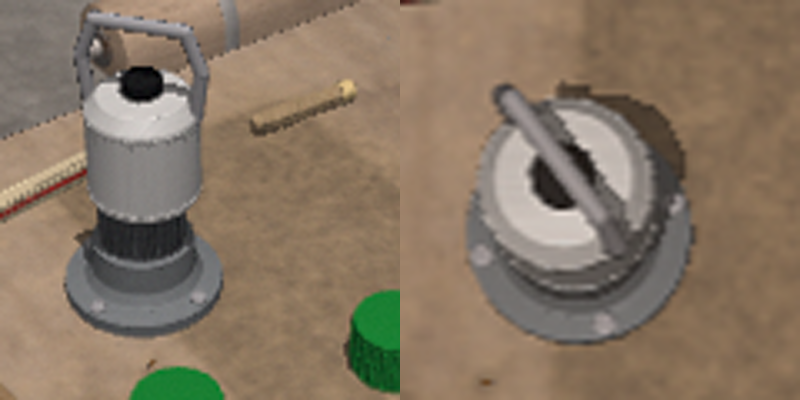

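The cap-shaped things are: green at scene (148,261), (258,306) and (323,282), purple at (364,267), and the dark fluted one at (247,247), on the hub under the can. The dark one fits "dark steel, on the spindle head", and the crop confirms it. The handle's level bar runs from about (231,185) to (261,189) in the scene view, and (241,179) to (264,208) in the top view.

```bash
python3 - <<'E'
from h import *
S=lambda x,y:("scene",205+x/3.333,180+y/3.333); P=lambda x,y:("top",220+x/5,160+y/5)
A,e=tri(S(88,18),P(103,95));print("endA",A,e)
B,e=tri(S(190,31),P(215,232));print("endB",B,e)
print("mid",(A+B)/2,"len",np.linalg.norm(A-B),"yaw",np.arctan2(*(B-A)[[1,0]]))
print("plug",tri(S(141,74),P(160,172)))
# hub foot outline at z~7mm via bbox centre cols; cross-check by projecting circles
from scipy.optimize import least_squares
# foot: left/right/bottom extremes in both views
obs={"top":(468-400,692-400,345),"scene":(65,222,335)}
def circ(n,x,y,r,z):
    return np.array([proj(n,(x+r*np.cos(a),y+r*np.sin(a),z)) for a in np.linspace(0,6.28,90)])
def res(p):
    o=[]
    for n,g in(("top",P),("scene",S)):
        c=np.vstack([circ(n,p[0],p[1],.055,z) for z in(0,.014)])
        l,r,b=obs[n]; o+=[c[:,0].min()-g(l,0)[1],c[:,0].max()-g(r,0)[1],c[:,1].max()-g(0,b)[2]]
    return o
r=least_squares(res,[.4,0]);print("hub",r.x,np.round(r.fun,2))
h=r.x
# can top outline z=.163 dia76, body left/right in scene & top
for n in("scene","top"):
    for r0,z in((.038,.083),(.038,.163),(.029,.083),(.005,.173),(.035,.045)):
        c=circ(n,h[0],h[1],r0,z);print(n,r0,z,np.round([c[:,0].min(),c[:,0].max(),c[:,1].min(),c[:,1].max()],1))
for n,u,v in(("turned_handle",347,167),("rule",255,154),("g1",226,261),("g2",291,272),("g3",179,151),("pu",338,281),("brush",398,222),("wood R",178,225)):
    print(n,np.round(atz("top",u,v,.015 if n[0]!="g" else .038),3))
for u,v in((328,165),(366,170),(215,157),(296,150),(240,206),(285,300)): print((u,v),np.round(atz("top",u,v,.01),3))
E
```

```text
endA [0.57723363 0.06242636 0.21096035] 0.00258299257583769
endB [0.52324338 0.01788053 0.21161262] 0.005229390225155377
mid [0.5502385  0.04015345 0.21128649] len 0.06999788103738352 yaw -2.4517498708574057
plug (array([0.55193542, 0.04071191, 0.17438419]), np.float64(0.0024226620589585116))Traceback (most recent call last):
  File "<stdin>", line 19, in <module>
    return func(*args, **kwargs)
    result = trf(vector_fun.fun, vector_fun.jac, x0, f0, J0, lb, ub, ftol, xtol,
                 gtol, max_nfev, x_scale, loss_function, tr_solver,
                 tr_options.copy(), verbose, callback=callback_wrapped)
    return trf_no_bounds(
        fun, jac, x0, f0, J0, ftol, xtol, gtol, max_nfev, x_scale,
        loss_function, tr_solver, tr_options, verbose, callback=callback)
    J = jac(x)
    self._update_jac()
    ~~~~~~~~~~~~~~~~^^
    self.J = self.jac_wrapped(xp_copy(self.x), f0=self.f)
             ~~~~~~~~~~~~~~~~^^^^^^^^^^^^^^^^^^^^^^^^^^^^
    J, dct = approx_derivative(
             ~~~~~~~~~~~~~~~~~^
        self.fun,
        ^^^^^^^^^
    ...<2 lines>...
        **self.
[... 444 characters left out ...]
  f = np.atleast_1d(self.fun(x, *self.args, **self.kwargs))
                      ~~~~~~~~^^^^^^^^^^^^^^^^^^^^^^^^^^^^^^
    return np.atleast_1d(self.fun(x))
                         ~~~~~~~~^^^
    return self.f(x, *self.args, **self.kwargs)
           ~~~~~~^^^^^^^^^^^^^^^^^^^^^^^^^^^^^^
  File "<stdin>", line 16, in res
  File "<stdin>", line 12, in circ
  File "h.py", line 10, in proj
    m,T,f=cam(n); c=T[:3,:3].T@(np.array(p)-T[:3,3]); return f*c[0]/c[2]+m["cx"],f*c[1]/c[2]+m["cy"]
          ~~~^^^
  File "h.py", line 4, in cam
    m=arm.camera_model(n); T=np.array(m["cam_to_world"]); return m,T,210/np.tan(np.radians(m["fovy"])/2)
ValueError: time passes only in moves, steps and waits
```

```bash
sed -i 's/^def cam(n)/import functools\n@functools.cache\ndef cam(n)/' h.py; python3 - <<'E'
from h import *
S=lambda x,y:("scene",205+x/3.333,180+y/3.333); P=lambda x,y:("top",220+x/5,160+y/5)
from scipy.optimize import least_squares
obs={"top":(468-400,692-400,345),"scene":(65,222,335)}
def circ(n,x,y,r,z):
    return np.array([proj(n,(x+r*np.cos(a),y+r*np.sin(a),z)) for a in np.linspace(0,6.28,90)])
def res(p):
    o=[]
    for n,g in(("top",P),("scene",S)):
        c=np.vstack([circ(n,p[0],p[1],.055,z) for z in(0,.014)])
        l,r,b=obs[n]; o+=[c[:,0].min()-g(l,0)[1],c[:,0].max()-g(r,0)[1],c[:,1].max()-g(0,b)[2]]
    return o
r=least_squares(res,[.5,0]);print("hub",r.x,np.round(r.fun,2))
for n,u,v in(("turned_handle",347,167),("rule",255,154),("g1",226,261),("g2",291,272),("g3",179,151),("pu",338,281),("brush",398,222),("wood R",178,225)):
    print(n,np.round(atz("top",u,v,.015 if n[0]!="g" else .038),3))
for u,v in((328,165),(366,170),(215,157),(296,150),(190,206)): print((u,v),np.round(atz("top",u,v,.01),3))
s=arm.read_state();print(s["t"])
E
```

```text
hub [0.55354565 0.041938  ] [-0.08  0.7   0.06 -0.47 -0.03  0.37]
turned_handle [ 0.653 -0.177  0.015]
rule [0.682 0.048 0.015]
g1 [0.418 0.108 0.038]
g2 [ 0.395 -0.044  0.038]
g3 [0.68  0.23  0.038]
pu [ 0.377 -0.156  0.015]
brush [ 0.52  -0.299  0.015]
wood R [0.503 0.229 0.015]
(328, 165) [ 0.658 -0.131  0.01 ]
(366, 170) [ 0.647 -0.224  0.01 ]
(215, 157) [0.674 0.147 0.01 ]
(296, 150) [ 0.695 -0.052  0.01 ]
(190, 206) [0.551 0.203 0.01 ]
0.8
```

Emit:
move_arm([
  {"dx": 10,"dy": 20,"dz": 10,"az": 0.03},
  {"dx": 20,"dy": 40,"dz": 10,"az": 0.04},
  {"dx": 20,"dy": 40,"dz": 5,"az": 0.04},
  {"dx": 20,"dy": 40,"az": 0.04},
  {"dx": 20,"dy": 40,"az": 0.04},
  {"dx": 20,"dy": 40,"az": 0.04},
  {"dx": 20,"dy": 40,"az": 0.04},
  {"dx": 20,"dy": 40,"az": 0.04},
  {"dx": 20,"dy": 40},
  {"dx": 20,"dy": 40},
])

```text
validation failed for argument at $.ta...
```

Emit:
move_arm([
  {"dx": 20,"dy": 40},
  {"dx": 20,"dy": 40},
  {"dx": 20,"dy": 40},
  {"dx": 20,"dy": 40},
  {"dx": 19,"dy": 40},
  {"dx": 15,"dy": 34},
  {"dx": 10,"dy": 20},
  {"dx": 4,"dy": 14},
  {},
  {},
])

```text
validation failed for argument at $.ta...
```

```bash
python3 - <<'E'
from h import *
s=arm.read_state();print(s["t"],s["ee_pos"],s["q"],s["tcp_rot"],s["ft_force"])
a=arm.read_camera("scene")[150:270,190:310,::-1];b=arm.read_camera("top")[130:250,190:310,::-1]
cv2.imwrite("pics/p1.png",np.hstack([cv2.resize(x,(400,400),interpolation=cv2.INTER_CUBIC) for x in(a,b)]))
E
```

```text
0.8 [ 0.23249549 -0.60702757  0.25010912] [ 1.21911211  0.32091461 -0.0701039   1.45048991  0.02256216  1.37077947
 -0.05687815] [9.83318452e-01 1.81892311e-01 1.50899265e-05 9.59278370e-05] [-0.60005597  0.19568908  0.18582211]
```

View pics/p1.png

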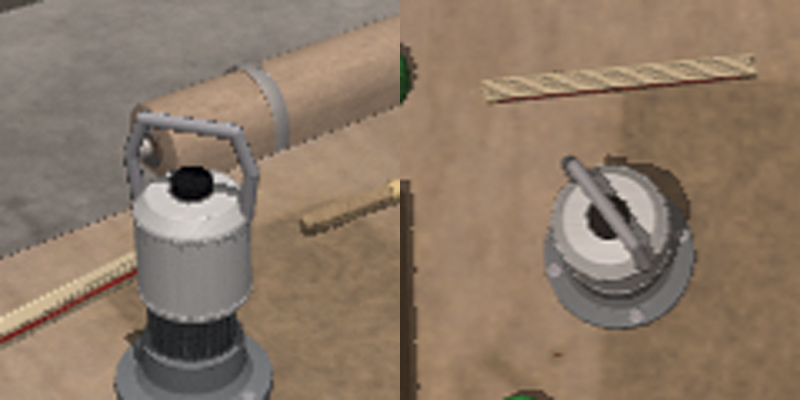

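The moves were refused (probably every field is required), so the picture shows the scene unchanged.

Emit:
move_arm([
  {"ax": 0,"ay": 0,"az": 0.03,"dx": 10,"dy": 20,"dz": 10,"fingers": 1},
  {"ax": 0,"ay": 0,"az": 0.04,"dx": 20,"dy": 40,"dz": 10,"fingers": 1},
  {"ax": 0,"ay": 0,"az": 0.04,"dx": 20,"dy": 40,"dz": 5,"fingers": 1},
  {"ax": 0,"ay": 0,"az": 0.04,"dx": 20,"dy": 40,"dz": 0,"fingers": 1},
  {"ax": 0,"ay": 0,"az": 0.04,"dx": 20,"dy": 40,"dz": 0,"fingers": 1},
  {"ax": 0,"ay": 0,"az": 0.04,"dx": 20,"dy": 40,"dz": 0,"fingers": 1},
  {"ax": 0,"ay": 0,"az": 0.04,"dx": 20,"dy": 40,"dz": 0,"fingers": 1},
  {"ax": 0,"ay": 0,"az": 0.04,"dx": 20,"dy": 40,"dz": 0,"fingers": 1},
  {"ax": 0,"ay": 0,"az": 0,"dx": 20,"dy": 40,"dz": 0,"fingers": 1},
  {"ax": 0,"ay": 0,"az": 0,"dx": 20,"dy": 40,"dz": 0,"fingers": 1},
], squeeze=40)

```text
t: 2.15
ee_pos: [0.4231, -0.2241, 0.2759]
tcp_rot: [0.943, 0.333, 0.0, 0.001]
ft_force: [1.0, -0.4, -0.7]
width: 0.0851
finger_force: 0.0
```

Emit:
move_arm([
  {"ax": 0,"ay": 0,"az": 0,"dx": 20,"dy": 40,"dz": 0,"fingers": 1},
  {"ax": 0,"ay": 0,"az": 0,"dx": 20,"dy": 40,"dz": 0,"fingers": 1},
  {"ax": 0,"ay": 0,"az": 0,"dx": 20,"dy": 40,"dz": 0,"fingers": 1},
  {"ax": 0,"ay": 0,"az": 0,"dx": 20,"dy": 40,"dz": 0,"fingers": 1},
  {"ax": 0,"ay": 0,"az": 0,"dx": 20,"dy": 40,"dz": 0,"fingers": 1},
  {"ax": 0,"ay": 0,"az": 0,"dx": 18,"dy": 38,"dz": 0,"fingers": 1},
  {"ax": 0,"ay": 0,"az": 0,"dx": 10,"dy": 30,"dz": 0,"fingers": 1},
  {"ax": 0,"ay": 0,"az": 0,"dx": 0,"dy": 0,"dz": -10,"fingers": 1},
  {"ax": 0,"ay": 0,"az": 0,"dx": 0,"dy": 0,"dz": 0,"fingers": 1},
])

```text
t: 3.28
ee_pos: [0.5494, 0.0408, 0.2644]
tcp_rot: [0.943, 0.332, -0.001, 0.0]
ft_force: [0.2, -0.3, -0.3]
width: 0.0857
finger_force: 0.0
```

```bash
python3 - <<'E'
from h import *
s=arm.read_state();print(s["t"],s["ee_pos"],s["q"],s["tcp_rot"],s["ft_force"])
a=arm.read_camera("scene")[150:270,190:310,::-1];b=arm.read_camera("top")[130:250,190:310,::-1]
cv2.imwrite("pics/p2.png",np.hstack([cv2.resize(x,(400,400),interpolation=cv2.INTER_CUBIC) for x in(a,b)]))
E
```

```text
3.275 [0.54937526 0.04075868 0.2644134 ] [ 0.52390307  0.15869831 -0.71385382  1.65700531  0.10696446  1.36726094
 -1.09975961] [ 9.43313832e-01  3.31900294e-01 -1.02707373e-03  3.91805735e-04] [ 0.19800763 -0.30741994 -0.29810866]
```

View pics/p2.png

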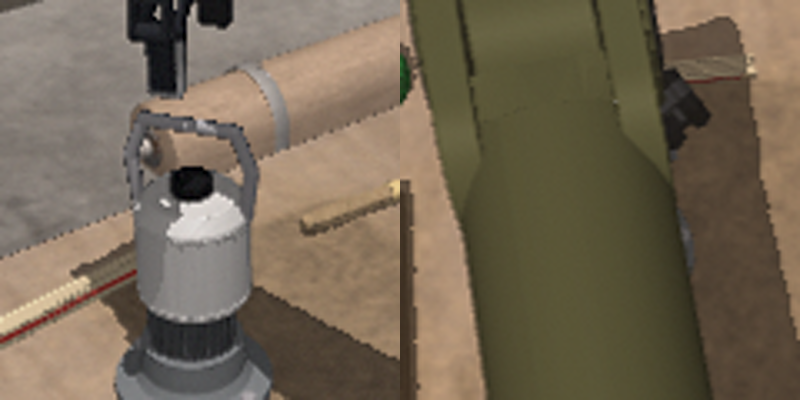

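The open fingers stand straight over the bar (finger at (165,90) in the crop, bar centre at (185,125)), so I'll descend and close.

Emit:
move_arm([
  {"ax": 0,"ay": 0,"az": 0,"dx": 1,"dy": 0,"dz": -18,"fingers": 1},
  {"ax": 0,"ay": 0,"az": 0,"dx": 0,"dy": 0,"dz": -18,"fingers": 1},
  {"ax": 0,"ay": 0,"az": 0,"dx": 0,"dy": 0,"dz": -12,"fingers": 1},
  {"ax": 0,"ay": 0,"az": 0,"dx": 0,"dy": 0,"dz": -5,"fingers": 1},
  {"ax": 0,"ay": 0,"az": 0,"dx": 0,"dy": 0,"dz": 0,"fingers": 0},
  {"ax": 0,"ay": 0,"az": 0,"dx": 0,"dy": 0,"dz": 0,"fingers": -0.4},
  {"ax": 0,"ay": 0,"az": 0,"dx": 0,"dy": 0,"dz": 0,"fingers": -1},
  {"ax": 0,"ay": 0,"az": 0,"dx": 0,"dy": 0,"dz": 0,"fingers": -1},
  {"ax": 0,"ay": 0,"az": 0,"dx": 0,"dy": 0,"dz": 0,"fingers": -1},
], squeeze=50)

```text
t: 4.5
ee_pos: [0.5518, 0.041, 0.2125]
tcp_rot: [0.943, 0.331, 0.0, 0.0]
ft_force: [-0.4, 0.1, 1.4]
width: 0.0082
finger_force: 48.7
```

Emit:
move_arm([
  {"ax": 0,"ay": 0,"az": 0,"dx": 0,"dy": 0,"dz": 3,"fingers": -1},
  {"ax": 0,"ay": 0,"az": 0,"dx": 0,"dy": 0,"dz": 6,"fingers": -1},
  {"ax": 0,"ay": 0,"az": 0,"dx": 0,"dy": 0,"dz": 10,"fingers": -1},
  {"ax": 0,"ay": 0,"az": 0,"dx": 0,"dy": 0,"dz": 12,"fingers": -1},
  {"ax": 0,"ay": 0,"az": 0,"dx": 0,"dy": 0,"dz": 12,"fingers": -1},
  {"ax": 0,"ay": 0,"az": 0,"dx": 0,"dy": 0,"dz": 6,"fingers": -1},
  {"ax": 0,"ay": 0,"az": 0,"dx": 0,"dy": 0,"dz": 0,"fingers": -1},
])

```text
t: 5.38
ee_pos: [0.5518, 0.041, 0.2617]
tcp_rot: [0.943, 0.332, 0.0, 0.0]
ft_force: [0.7, -0.1, -4.6]
width: 0.0081
finger_force: 48.7
```

Emit:
move_arm([
  {"ax": 0,"ay": 0,"az": 0,"dx": -1,"dy": -8,"dz": 0,"fingers": -1},
  {"ax": 0,"ay": 0,"az": 0,"dx": -3,"dy": -20,"dz": 0,"fingers": -1},
  {"ax": 0,"ay": 0,"az": 0,"dx": -3,"dy": -28,"dz": 0,"fingers": -1},
  {"ax": 0,"ay": 0,"az": 0,"dx": -4,"dy": -28,"dz": 0,"fingers": -1},
  {"ax": 0,"ay": 0,"az": 0,"dx": -4,"dy": -28,"dz": 0,"fingers": -1},
  {"ax": 0,"ay": 0,"az": 0,"dx": -4,"dy": -28,"dz": 0,"fingers": -1},
  {"ax": 0,"ay": 0,"az": 0,"dx": -3,"dy": -18,"dz": 0,"fingers": -1},
  {"ax": 0,"ay": 0,"az": 0,"dx": 0,"dy": -8,"dz": 0,"fingers": -1},
  {"ax": 0,"ay": 0,"az": 0,"dx": 0,"dy": 0,"dz": -10,"fingers": -1},
  {"ax": 0,"ay": 0,"az": 0,"dx": 0,"dy": 0,"dz": -20,"fingers": -1},
])

```text
t: 6.62
ee_pos: [0.5303, -0.1234, 0.2309]
tcp_rot: [0.943, 0.332, 0.001, 0.0]
ft_force: [0.3, 0.7, -3.1]
width: 0.0079
finger_force: 48.7
```

Emit:
move_arm([
  {"ax": 0,"ay": 0,"az": 0,"dx": 0,"dy": 0,"dz": -25,"fingers": -1},
  {"ax": 0,"ay": 0,"az": 0,"dx": 0,"dy": 0,"dz": -25,"fingers": -1},
  {"ax": 0,"ay": 0,"az": 0,"dx": 0,"dy": 0,"dz": -20,"fingers": -1},
  {"ax": 0,"ay": 0,"az": 0,"dx": 0,"dy": 0,"dz": -12,"fingers": -1},
  {"ax": 0,"ay": 0,"az": 0,"dx": 0,"dy": 0,"dz": -8,"fingers": -1},
  {"ax": 0,"ay": 0,"az": 0,"dx": 0,"dy": 0,"dz": -4,"fingers": -1},
  {"ax": 0,"ay": 0,"az": 0,"dx": 0,"dy": 0,"dz": 0,"fingers": -1},
  {"ax": 0,"ay": 0,"az": 0,"dx": 0,"dy": 0,"dz": 0,"fingers": -1},
])

```text
t: 7.62
ee_pos: [0.5299, -0.1251, 0.1377]
tcp_rot: [0.943, 0.331, 0.0, 0.0]
ft_force: [-0.0, 0.1, -4.1]
width: 0.0081
finger_force: 48.7
```

```bash
python3 - <<'E'
from h import *
s=arm.read_state();print(s["t"],s["ee_pos"],s["q"],s["ft_force"])
a=arm.read_camera("scene")[160:310,200:350,::-1];b=arm.read_camera("top")[120:270,230:380,::-1]
cv2.imwrite("pics/p3.png",np.hstack([cv2.resize(x,(400,400),interpolation=cv2.INTER_CUBIC) for x in(a,b)]))
E
```

```text
7.625 [ 0.52994267 -0.12514592  0.1376876 ] [ 0.70644682  0.22978117 -0.58485051  1.83549887  0.14080461  1.11617687
 -0.82328778] [-2.25476714e-03  8.89558367e-02 -4.06601339e+00]
```

View pics/p3.png

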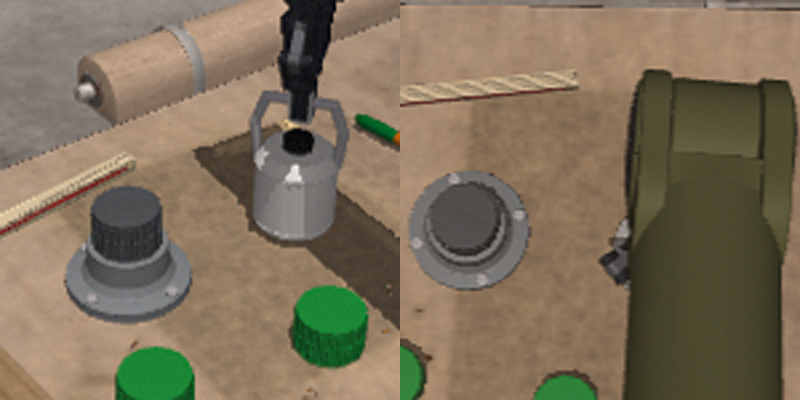

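The can hangs upright just above the bench at crop (295,190). The hub and the dark cap are clear at (127,225). Now lowering the last 8 mm.

Emit:
move_arm([
  {"ax": 0,"ay": 0,"az": 0,"dx": 0,"dy": 0,"dz": -4,"fingers": -1},
  {"ax": 0,"ay": 0,"az": 0,"dx": 0,"dy": 0,"dz": -3,"fingers": -1},
  {"ax": 0,"ay": 0,"az": 0,"dx": 0,"dy": 0,"dz": -1,"fingers": -1},
  {"ax": 0,"ay": 0,"az": 0,"dx": 0,"dy": 0,"dz": 0,"fingers": -1},
])

```text
t: 8.22
ee_pos: [0.5297, -0.1252, 0.1296]
tcp_rot: [0.943, 0.331, 0.0, 0.0]
ft_force: [-1.6, -1.3, 1.7]
width: 0.0085
finger_force: 49.2
```

```bash
python3 - <<'E'
from h import *
T=lambda x,y:("top",230+(x-400)/2.667,120+y/2.667); S=lambda x,y:("scene",200+x/2.667,160+y/2.667)
# cap top disc centre
print("cap top", tri(S(126.5,206),T(465,216)))
for n,t in(("scene",0),("top",0)):
  for d in arm.silhouettes(n,"cap"):
    m=d["pixels"]; c=m.nonzero(); print(n,round(d["score"],2),d["bbox"],c[1].mean(),c[0].mean())
s=arm.read_state();print(s["t"],s["ee_pos"],s["ft_force"])
E
```

```text
cap top (array([0.5536902 , 0.04181947, 0.08046287]), np.float64(0.0015556711851477203))
scene 0.98 [232.1, 229.1, 28.7, 30.6] 246.80125195618155 243.2582159624413
scene 0.82 [241.8, 291.3, 31.7, 34.1] 257.52689486552566 306.49022004889974
scene 0.59 [131.4, 245.7, 29.8, 27.6] 147.75766423357663 260.83941605839414
scene 0.58 [311.6, 268.8, 27.5, 26.2] 323.2603129445235 282.33143669985776
scene 0.58 [351.2, 252.9, 25.7, 29.3] 364.2667660208644 266.9388971684054
top 0.94 [240.6, 189.2, 25.4, 27.5] 253.32684824902725 202.31322957198444
top 0.83 [213.1, 250.4, 26.2, 23.4] 225.79961464354528 261.0828516377649
top 0.82 [168.0, 138.1, 26.9, 27.9] 179.72181818181818 151.79636363636362
top 0.7 [278.7, 264.5, 26.6, 23.3] 291.0701030927835 273.2515463917526
top 0.7 [312.4, 202.2, 2.6, 10.1] 312.1923076923077 207.73076923076923
8.325 [ 0.52968135 -0.12513864  0.12954372] [-2.07749901 -0.3136891   1.60841012]
```

Emit:
move_arm([
  {"ax": 0,"ay": 0,"az": 0,"dx": 0,"dy": 0,"dz": 0,"fingers": -0.5},
  {"ax": 0,"ay": 0,"az": 0,"dx": 0,"dy": 0,"dz": 0,"fingers": 0.2},
  {"ax": 0,"ay": 0,"az": 0,"dx": 0,"dy": 0,"dz": 0,"fingers": 1},
  {"ax": 0,"ay": 0,"az": 0,"dx": 0,"dy": 0,"dz": 0,"fingers": 1},
  {"ax": 0,"ay": 0,"az": 0,"dx": 0,"dy": 0,"dz": 10,"fingers": 1},
  {"ax": 0,"ay": 0,"az": 0,"dx": 0,"dy": 0,"dz": 20,"fingers": 1},
  {"ax": 0,"ay": 0,"az": 0,"dx": 0,"dy": 0,"dz": 30,"fingers": 1},
  {"ax": 0,"ay": 0,"az": 0,"dx": 0,"dy": 0,"dz": 20,"fingers": 1},
], squeeze=40)

```text
t: 9.32
ee_pos: [0.5302, -0.125, 0.2113]
tcp_rot: [0.943, 0.332, 0.001, 0.001]
ft_force: [-0.5, -0.4, -0.3]
width: 0.0851
finger_force: 0.0
```

Emit:
move_arm([
  {"ax": 0,"ay": 0,"az": 0.06,"dx": 1,"dy": 7,"dz": 10,"fingers": 1},
  {"ax": 0,"ay": 0,"az": 0.12,"dx": 3,"dy": 20,"dz": 0,"fingers": 1},
  {"ax": 0,"ay": 0,"az": 0.15,"dx": 4,"dy": 28,"dz": 0,"fingers": 1},
  {"ax": 0,"ay": 0,"az": 0.15,"dx": 4,"dy": 28,"dz": 0,"fingers": 1},
  {"ax": 0,"ay": 0,"az": 0.15,"dx": 4,"dy": 28,"dz": 0,"fingers": 1},
  {"ax": 0,"ay": 0,"az": 0.15,"dx": 4,"dy": 28,"dz": -10,"fingers": 1},
  {"ax": 0,"ay": 0,"az": 0.15,"dx": 3,"dy": 18,"dz": -20,"fingers": 1},
  {"ax": 0,"ay": 0,"az": 0.12,"dx": 1,"dy": 10,"dz": -30,"fingers": 1},
  {"ax": 0,"ay": 0,"az": 0.05,"dx": 0,"dy": 0,"dz": -20,"fingers": 1},
  {"ax": 0,"ay": 0,"az": 0,"dx": 0,"dy": 0,"dz": 0,"fingers": 1},
])

```text
t: 10.58
ee_pos: [0.5526, 0.0411, 0.1379]
tcp_rot: [0.632, 0.775, -0.001, -0.001]
ft_force: [-1.2, -0.2, 0.4]
width: 0.0854
finger_force: 0.0
```

```bash
python3 - <<'E'
from h import *
s=arm.read_state();print(s["t"],s["ee_pos"],s["q"],s["tcp_rot"],s["ft_force"],s["moment"])
E
```

```text
10.575 [0.55255442 0.04108382 0.13786103] [ 0.57032632  0.29700941 -0.79598981  1.80383226  0.23182096  1.14006481
 -0.09888296] [ 0.63172505  0.77519125 -0.00096717 -0.00102402] [-1.1735129  -0.20911547  0.3525835 ] [ 0.00227106  0.07543362 -0.01466517]
```

Emit:
move_arm([
  {"ax": 0,"ay": 0,"az": 0,"dx": 0,"dy": 0,"dz": -15,"fingers": 1},
  {"ax": 0,"ay": 0,"az": 0,"dx": 0,"dy": 0,"dz": -20,"fingers": 1},
  {"ax": 0,"ay": 0,"az": 0,"dx": 0,"dy": 0,"dz": -20,"fingers": 1},
  {"ax": 0,"ay": 0,"az": 0,"dx": 0,"dy": 0,"dz": -8,"fingers": 1},
  {"ax": 0,"ay": 0,"az": 0,"dx": 0,"dy": 0,"dz": -3,"fingers": 1},
  {"ax": 0,"ay": 0,"az": 0,"dx": 0,"dy": 0,"dz": 0,"fingers": 1},
])

```text
t: 11.32
ee_pos: [0.5537, 0.0421, 0.0732]
tcp_rot: [0.631, 0.776, 0.0, 0.0]
ft_force: [0.2, -0.1, 0.6]
width: 0.0858
finger_force: 0.0
```

Emit:
move_arm([
  {"ax": 0,"ay": 0,"az": 0,"dx": 0,"dy": 0,"dz": 0,"fingers": 0.5},
  {"ax": 0,"ay": 0,"az": 0,"dx": 0,"dy": 0,"dz": 0,"fingers": 0.2},
  {"ax": 0,"ay": 0,"az": 0,"dx": 0,"dy": 0,"dz": 0,"fingers": -1},
  {"ax": 0,"ay": 0,"az": 0,"dx": 0,"dy": 0,"dz": 0,"fingers": -1},
  {"ax": 0,"ay": 0,"az": 0,"dx": 0,"dy": 0,"dz": 0,"fingers": -1},
], squeeze=40)

```text
t: 11.95
ee_pos: [0.5541, 0.042, 0.0739]
tcp_rot: [0.631, 0.776, 0.0, 0.001]
ft_force: [-0.9, -0.5, 5.4]
width: 0.0569
finger_force: 42.3
```

```bash
cat > st.py <<'E'
from h import *
s=arm.read_state();x,y=s["tcp_rot"][:2]
print(round(s["t"],2),np.round(s["ee_pos"],4),"yaw",round(2*np.arctan2(y,x),3),"q7",round(s["q"][6],3),"F",np.round(s["ft_force"],1),"M",np.round(s["moment"],3),s["width"],s["finger_force"])
E
python3 st.py
```

```text
11.95 [0.5541 0.042  0.0739] yaw 1.776 q7 -0.153 F [-0.9 -0.5  5.4] M [-0.094  0.241 -0.031] 0.05693917563191781 42.34208822250366
```

Emit:
move_arm([
  {"ax": 0,"ay": 0,"az": 0.03,"dx": 0,"dy": 0,"dz": 1,"fingers": -1},
  {"ax": 0,"ay": 0,"az": 0.03,"dx": 0,"dy": 0,"dz": 0,"fingers": -1},
  {"ax": 0,"ay": 0,"az": 0.03,"dx": 0,"dy": 0,"dz": 0,"fingers": -1},
  {"ax": 0,"ay": 0,"az": 0.03,"dx": 0,"dy": 0,"dz": 0,"fingers": -1},
])

```text
t: 12.45
ee_pos: [0.5536, 0.0418, 0.074]
tcp_rot: [0.583, 0.813, 0.0, 0.0]
ft_force: [0.8, -1.7, -0.2]
width: 0.0569
finger_force: 42.8
```

```bash
python3 st.py
```

```text
12.45 [0.5536 0.0418 0.074 ] yaw 1.898 q7 -0.039 F [ 0.8 -1.7 -0.2] M [-0.292 -0.098 -0.05 ] 0.05689542349212925 42.80327081680298
```

Emit:
move_arm([
  {"ax": 0,"ay": 0,"az": 0.04,"dx": 0,"dy": 0,"dz": 0,"fingers": -1},
  {"ax": 0,"ay": 0,"az": 0.04,"dx": 0,"dy": 0,"dz": 0,"fingers": -1},
  {"ax": 0,"ay": 0,"az": 0.03,"dx": 0,"dy": 0,"dz": 0,"fingers": -1},
])

```text
t: 12.82
ee_pos: [0.554, 0.0406, 0.074]
tcp_rot: [0.538, 0.843, -0.0, 0.001]
ft_force: [2.1, -6.0, -0.9]
width: 0.0569
finger_force: 42.6
```

```bash
python3 st.py
```

```text
12.82 [0.554  0.0406 0.074 ] yaw 2.006 q7 0.062 F [ 2.1 -6.  -0.9] M [-0.939 -0.661 -0.763] 0.05693616301010428 42.61015713214874
```

The moment rises sharply at about +0.23 rad, so that way is the hard stop. I'll turn the other way.

Emit:
move_arm([
  {"ax": 0,"ay": 0,"az": -0.05,"dx": 0,"dy": 0,"dz": 0,"fingers": -1},
  {"ax": 0,"ay": 0,"az": -0.05,"dx": 0,"dy": 0,"dz": 0,"fingers": -1},
  {"ax": 0,"ay": 0,"az": -0.05,"dx": 0,"dy": 0,"dz": 0,"fingers": -1},
  {"ax": 0,"ay": 0,"az": -0.05,"dx": 0,"dy": 0,"dz": 0,"fingers": -1},
  {"ax": 0,"ay": 0,"az": -0.05,"dx": 0,"dy": 0,"dz": 0,"fingers": -1},
  {"ax": 0,"ay": 0,"az": -0.05,"dx": 0,"dy": 0,"dz": 0,"fingers": -1},
])

```text
t: 13.58
ee_pos: [0.5534, 0.0434, 0.074]
tcp_rot: [0.657, 0.754, 0.001, -0.0]
ft_force: [0.7, 0.2, -0.2]
width: 0.0567
finger_force: 42.6
```

```bash
python3 st.py
```

```text
13.57 [0.5534 0.0434 0.074 ] yaw 1.707 q7 -0.217 F [ 0.7  0.2 -0.2] M [-0.038 -0.276 -0.007] 0.05666001144864989 42.64714479446411
```

Emit:
move_arm([
  {"ax": 0,"ay": 0,"az": -0.06,"dx": 0,"dy": 0,"dz": 0,"fingers": -1},
  {"ax": 0,"ay": 0,"az": -0.06,"dx": 0,"dy": 0,"dz": 0,"fingers": -1},
  {"ax": 0,"ay": 0,"az": -0.06,"dx": 0,"dy": 0,"dz": 0,"fingers": -1},
  {"ax": 0,"ay": 0,"az": -0.06,"dx": 0,"dy": 0,"dz": 0,"fingers": -1},
])

```text
t: 14.08
ee_pos: [0.5532, 0.0436, 0.074]
tcp_rot: [0.743, 0.669, 0.001, -0.001]
ft_force: [0.3, -0.4, 0.1]
width: 0.0567
finger_force: 42.6
```

```bash
python3 st.py
```

```text
14.07 [0.5532 0.0436 0.074 ] yaw 1.467 q7 -0.441 F [ 0.3 -0.4  0.1] M [-0.012 -0.222  0.018] 0.05670249641484278 42.643797397613525
```

Emit:
move_arm([
  {"ax": 0,"ay": 0,"az": -0.08,"dx": 0,"dy": 0,"dz": 0,"fingers": -1},
  {"ax": 0,"ay": 0,"az": -0.08,"dx": 0,"dy": 0,"dz": 0,"fingers": -1},
  {"ax": 0,"ay": 0,"az": -0.08,"dx": 0,"dy": 0,"dz": 0,"fingers": -1},
  {"ax": 0,"ay": 0,"az": -0.08,"dx": 0,"dy": 0,"dz": 0,"fingers": -1},
  {"ax": 0,"ay": 0,"az": -0.08,"dx": 0,"dy": 0,"dz": 0,"fingers": -1},
  {"ax": 0,"ay": 0,"az": -0.08,"dx": 0,"dy": 0,"dz": 0,"fingers": -1},
  {"ax": 0,"ay": 0,"az": -0.08,"dx": 0,"dy": 0,"dz": 0,"fingers": -1},
])

```text
t: 14.95
ee_pos: [0.5532, 0.0438, 0.074]
tcp_rot: [0.899, 0.438, 0.0, -0.001]
ft_force: [0.2, 0.3, 0.4]
width: 0.0567
finger_force: 42.7
```

```bash
python3 st.py
```

```text
14.95 [0.5532 0.0438 0.074 ] yaw 0.906 q7 -0.967 F [0.2 0.3 0.4] M [ 0.079 -0.104  0.042] 0.05670878751668586 42.70347476005554
```

Emit:
move_arm([
  {"ax": 0,"ay": 0,"az": -0.06,"dx": 0,"dy": 0,"dz": 0,"fingers": -1},
  {"ax": 0,"ay": 0,"az": -0.06,"dx": 0,"dy": 0,"dz": 0,"fingers": -1},
  {"ax": 0,"ay": 0,"az": -0.06,"dx": 0,"dy": 0,"dz": 0,"fingers": -1},
  {"ax": 0,"ay": 0,"az": -0.06,"dx": 0,"dy": 0,"dz": 0,"fingers": -1},
])

```text
t: 15.45
ee_pos: [0.5532, 0.0438, 0.074]
tcp_rot: [0.945, 0.327, 0.0, -0.001]
ft_force: [1.3, 0.6, 0.0]
width: 0.0568
finger_force: 42.7
```

```bash
python3 st.py
```

```text
15.45 [0.5532 0.0438 0.074 ] yaw 0.667 q7 -1.193 F [1.3 0.6 0. ] M [ 0.016 -0.124  0.017] 0.056803576789991 42.70841360092163
```

Emit:
move_arm([
  {"ax": 0,"ay": 0,"az": -0.06,"dx": 0,"dy": 0,"dz": 0,"fingers": -1},
  {"ax": 0,"ay": 0,"az": -0.06,"dx": 0,"dy": 0,"dz": 0,"fingers": -1},
  {"ax": 0,"ay": 0,"az": -0.06,"dx": 0,"dy": 0,"dz": 0,"fingers": -1},
  {"ax": 0,"ay": 0,"az": 0,"dx": 0,"dy": 0,"dz": 1,"fingers": -1},
  {"ax": 0,"ay": 0,"az": 0,"dx": 0,"dy": 0,"dz": 2,"fingers": -1},
  {"ax": 0,"ay": 0,"az": 0,"dx": 0,"dy": 0,"dz": 1,"fingers": -1},
  {"ax": 0,"ay": 0,"az": 0,"dx": 0,"dy": 0,"dz": 0,"fingers": -1},
])

```text
t: 16.32
ee_pos: [0.5534, 0.042, 0.0781]
tcp_rot: [0.971, 0.241, -0.0, -0.0]
ft_force: [1.2, 0.2, -2.0]
width: 0.0567
finger_force: 42.7
```

```bash
python3 st.py
```

```text
16.32 [0.5534 0.042  0.0781] yaw 0.486 q7 -1.36 F [ 1.2  0.2 -2. ] M [-0.012  0.014  0.017] 0.05667959669237126 42.74720549583435
```

It rose 4 mm carrying only about its own weight, so the cap is free. I'll lift it gently.

Emit:
move_arm([
  {"ax": 0,"ay": 0,"az": 0,"dx": 0,"dy": 0,"dz": 2,"fingers": -1},
  {"ax": 0,"ay": 0,"az": 0,"dx": 0,"dy": 0,"dz": 4,"fingers": -1},
  {"ax": 0,"ay": 0,"az": 0,"dx": 0,"dy": 0,"dz": 4,"fingers": -1},
])

```text
t: 16.7
ee_pos: [0.5536, 0.042, 0.0884]
tcp_rot: [0.971, 0.241, 0.0, 0.0]
ft_force: [0.8, -0.2, -1.9]
width: 0.0567
finger_force: 42.8
```

```bash
python3 st.py
```

```text
16.7 [0.5536 0.042  0.0884] yaw 0.486 q7 -1.353 F [ 0.8 -0.2 -1.9] M [-0.014  0.007  0.039] 0.05665035284392797 42.76387631893158
```

Emit:
move_arm([
  {"ax": 0,"ay": 0,"az": 0,"dx": 0,"dy": 0,"dz": 8,"fingers": -1},
  {"ax": 0,"ay": 0,"az": 0,"dx": 0,"dy": 0,"dz": 16,"fingers": -1},
  {"ax": 0,"ay": 0,"az": 0,"dx": 0,"dy": 0,"dz": 20,"fingers": -1},
  {"ax": 0,"ay": 0,"az": 0,"dx": 0,"dy": 0,"dz": 24,"fingers": -1},
  {"ax": 0,"ay": 0,"az": 0,"dx": 0,"dy": 0,"dz": 24,"fingers": -1},
  {"ax": 0,"ay": 0,"az": 0,"dx": 0,"dy": 0,"dz": 20,"fingers": -1},
  {"ax": 0,"ay": 0,"az": 0,"dx": 0,"dy": 0,"dz": 8,"fingers": -1},
  {"ax": 0,"ay": 0,"az": 0,"dx": 0,"dy": 0,"dz": 0,"fingers": -1},
  {"ax": 0,"ay": 0,"az": 0,"dx": 0,"dy": 0,"dz": 0,"fingers": -1},
  {"ax": 0,"ay": 0,"az": 0,"dx": 0,"dy": 0,"dz": 0,"fingers": -1},
])

```text
t: 17.95
ee_pos: [0.553, 0.0419, 0.2071]
tcp_rot: [0.971, 0.241, -0.001, -0.0]
ft_force: [0.3, -0.4, -1.6]
width: 0.0568
finger_force: 42.9
```

```bash
python3 st.py; python3 - <<'E'
from h import *
a=arm.read_camera("scene")[150:310,200:360,::-1];b=arm.read_camera("top")[120:280,230:390,::-1]
cv2.imwrite("pics/p4.png",np.hstack([cv2.resize(x,(400,400),interpolation=cv2.INTER_CUBIC) for x in(a,b)]))
E
```

```text
17.95 [0.553  0.0419 0.2071] yaw 0.486 q7 -1.291 F [ 0.3 -0.4 -1.6] M [-0.043  0.015  0.003] 0.05682722795195581 42.863919138908386
```

View pics/p4.png

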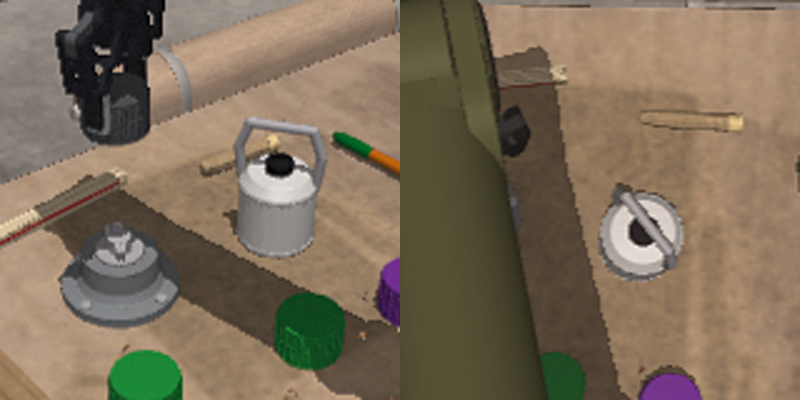

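The crop shows the dark cap upright in the gripper at (117,110), well above the bare spindle end at (120,240). The can stands upright on the bench at (277,205), and the bystanders are untouched.

```bash
python3 -c "
from workcell import arm
print(arm.sign_off())"
```

```text
the job is handed in; nothing more can be done
None
```

The can stands upright on the bench, and the cap is off the spindle, held upright and still about 13 cm above its seat; the job was handed in at about 18 s.

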